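# Clamp a circuit board under a ratchet press stand

## Robot

A 6-joint arm with a two-finger parallel gripper is mounted at the origin on the work surface. World frame = base frame: x ahead of the robot, y to its left, z up, the work surface at z = 0. Lengths are in m, angles in degrees, forces in N, time in s.
With the tool pointing down it reaches from about 0.375 to 0.9 m from the base axis. Payload 3.1 kg.
Tool frame: the origin (TCP) lies at the very end of the fingers, on their centre line; the grasp point (between the pads) lies grip_point_offset behind it (grip_point_offset is the distance from the TCP to the grasp point, in m); z points along the fingers, y is the line along which they close (so a half turn about z gives the same grasp; the last joint's range is limited). The gripper opens to 87 mm and grips with 3 to 60 N. Pads are 19 mm wide; open, the fingers measure 117 mm over their backs; the gripper's body (75 mm by 190 mm) begins 51 mm behind the grasp point.
Start: joints at [-81.732, 30.224, 82.088, -0, 67.689, -10.227], TCP at [0.198, -0.593, 0.191] pointing down, gripper open.
Joint ranges: [-176.69, 176.69], [-43.24, 126.21], [12.49, 139.97], [-82, 262], [0, 151.66], [-163.58, 163.58]. Speed limits (degrees/s): [159.86, 159.86, 180, 180, 180, 180].

## Interface

Orientations are given as a 3x3 rotation matrix whose columns are the frame's x, y, z axes.
In Python, from rig import * gives the robot as it stands.
- The arm moves only by the tool move_arm, never from a script. Its argument "increments" is a list of rows, each a list of 3 entries, a list of its own where there are three numbers: the shift along the tool's x, y, z in units of 30 mm (1.0 is 30 mm), then the turn, a rotation vector about the tool's x, y, z in units of 120 degrees (1.0 is 120 degrees), then the closure, from 0 (fully open) to 1 (shut). A call has 1 to 20 rows; each row shifts and turns the commanded pose from where the row before left it, along the tool's axes as they then stand; what a row does not reach is not made up. A row lasts 1/12 s, in which the tool goes at most 41.7 mm and 7.16 degrees, less where a joint would pass 70% of its speed; a pose out of reach is approached as far as the arm can. A call with a number of a shift or a turn outside -1 to 1 is refused whole. A call with a gripper value outside its range is refused whole. The fingers move at their own pace and stop on an object; the grip force is fixed at half the most. Time passes only in rows, so rows that do not move let the fingers close. It gives the time, the measured TCP pose, the force, the opening and the grip force at its end, in the units of the state.
- read_state(): the state, without advancing time (a new reading comes with each control period).
- capture(name): name is "scene" or "top"; returns a dict with "img" (400x640x3 uint8, red, green, blue), "mtx" (3x3 intrinsics, pixels), "distortion" ([k1, k2, p1, p2, k3] as OpenCV has them; the pictures are not rectified), "eye" and "rotation" of the camera in the world. Camera axes: x right, y down, z forward; pixel columns grow to the right and rows downward; lengths in m; the calibration is good to about 2 mm. A picture is of the moment at which its call begins. There is no depth.
- hand_in(): hands the job in; it is judged then, once.
Trained networks look in a picture, given as the dict that the camera call returned (one of the last four; its "shot" number tells which), for a name from the list of things; names that differ only in an ending like _2 or _b are one class to them, and where a whole thing is asked for, a point or a joint stands for the part that bears it (a point fixed in the world has none). Each returns a list of dicts, best first, with "confidence" (0 to 1); they miss things now and then, are a little off and sometimes report something else, mostly with a low value. They report only what shows in the picture. A call takes as long as a camera call.
- search_frame(picture, label): "extent" ([left, top, right, bottom] as shares, 0 to 1, of the picture: columns of its width, rows of its height, round what is visible of it).
- pinpoint(picture, label): "xy" ([column, row] as shares, 0 to 1, of the picture: columns of its width, rows of its height: a listed point, or the origin of a listed thing).
The state is a dict: "time_s": time; "joint_positions": joint angles; "qvel": joint speeds; "tau": joint torques, N m; "position": TCP position; "tcp_rot": TCP orientation; "force": force on the tool from outside, world axes, zero at the start; "moment": the same for the moment, N m; "opening": opening from 0.0 (shut) to 1.0 (fully open); "grasp_force": force on a finger pad.
Only numpy, scipy, OpenCV 4.12 (cv2) and the standard library are available. Lean on these libraries where they do the work, as an engineer would, in place of code of your own. Each camera call takes 0.05 s, during which the arm holds its last target. There are 200 camera calls.

## Task

Raise the press head of the ratchet stand click by click until its pad is clear of the tall connector on the board, slide the board tray fully home under it, then press the pawl's thumb plate and bring the head down until the sprung pad bears lightly on the board's heat spreader, pushed in by about 2 mm and never hard. Take your hand away and leave the other things on the bench where they are.

Things in the scene. Friction and masses are not known exactly. Their poses are not given: they have to be found in the camera images.
- stand: Fixed press stand. Base plate 12 mm thick, x -50 to +130, y -225 to +65 mm from the origin, which is on the bench under the axis of the 20 mm square steel mast (142 mm high, ratchet teeth every 10 mm on its -y face); z up. The head's arm points to +x; the tray slides along +y under the pad; the pawl's thumb plate sticks out to +y.
- carriage (a joint): Height of the press head (cap, handle, arm, pad) on the mast, m: 0 lowest, 0.064 highest. Stiff guide: 8 N friction, more than the head's weight (2 to 4.5 N), so it stays where it is left. Pulling it up takes 10 to 18 N as the pawl clicks over each 10 mm tooth; it cannot be pushed down unless the pawl is held off.
- handle (a point): Centre of the black grip bar on top of the head, on the mast's axis: 74 mm long along the stand's x, 16 mm wide along y, 14 mm high, 22 mm free below it down to the cap (two 8 mm posts 23 mm either side of the middle carry it). Grip it across its width from above. 187 mm above the bench at carriage 0. Axes parallel to the stand's.
- thumb_plate (a point): Middle of the upper face of the pawl's steel thumb plate (34 x 36 mm), 85 mm to +y and 12 mm to -x of the mast's axis, 121 mm above the bench at carriage 0; rises with the head. Pressed straight down some 16 mm (1.5 to 4 N) it takes the pawl's nose off the teeth; at about 20 mm it meets its stop and pushing on slides the head down. Let go, it springs back and the head stays.
- pawl (a joint): Angle of the pawl, rad: 0 fully engaged, above about 0.15 clear of the teeth, 0.2 at its stop. With the pawl at its stop, sliding the head down by the thumb plate takes 3.5 to 6.5 N in all (differs from day to day: read it while sliding); any push beyond that is what the pad bears on the board.
- tray (a joint): Position of the board tray, m: 0 fully out, 0.120 home against its stop (board centred under the pad); grows along the stand's +y. Friction 3 N. On it a dark green circuit board 70 x 96 mm: in its middle an aluminium heat spreader 34 x 34 mm, at its leading (+y) end a black connector, its top 28 mm above the spreader's.
- tray_knob (a point): Middle of the top of the black knob on the tray's outer (-y) end, 54 mm above the bench: 18 mm diameter over the top 16 mm, 12 mm neck below. Push it or grip it.
- pad: Square sprung pad 26 x 26 mm under the press arm, 78 mm to +x of the mast. Origin: centre of its underside, 30 mm above the bench at carriage 0; rises with the head. It gives 10 mm upward against 3 N per mm. The spreader's top is 37 to 45 mm above the bench, on spacers set anew each time and not reported; at 75 mm the pad clears every connector.
- spool: Bystander: wire spool, 64 mm diameter, 52 mm high, standing. Origin: centre of its underside.
- cup: Bystander: grey plastic cup, 64 mm diameter, 60 mm high. Origin: centre of its underside.
- heatsink: Bystander: loose finned aluminium heatsink, 40 x 40 x 25 mm. Origin: centre of its underside.
- driver: Bystander: screwdriver with a blue handle, lying. Its x axis runs from handle to tip.
- spool_b: Bystander: wire spool, 64 mm diameter, 52 mm high, standing. Origin: centre of its underside.

How it is judged (in metres and radians):
On the way, in this order (a step that is already met when the one before it is completed fails the run):
1. the press head has been raised at least 35 mm up the mast (value of joint carriage above 0.035 m), for 0.2 s.
2. the board tray has been slid home (value of joint tray above 0.117 m), for 0.2 s.
At the end, for the whole second after the job is handed in: The tray is home (within 3 mm of its stop), the sprung pad rests on the board with 3 to 12 N (pushed in 1 to 4 mm), and the pawl has been let go (below 0.16 rad) (value of joint tray above 0.117 m and contact force between pad and anything else between 3 and 12 N and value of joint pawl below 0.16 rad); the robot touches nothing.
It fails at once if the pad is loaded with more than 18 N (contact force between pad and anything else above 18 N).
It fails at once if a bystander is moved more than 30 mm (distance of any of spool, spool_b, cup, driver, heatsink from where it was at the start of the episode above 0.03 m).
It also fails if it takes over 64 s, if anything falls off the work surface, if the arm or the gripper's body presses on something with over 40 N, if the wrist force passes 120 N, or if a joint passes its speed limit or range.

## Working session

There is one attempt and no reset: what is moved stays moved. The work goes in short steps, Python scripts to look and compute and a tool call to move; the robot and the scene stay as the last step left them, time stands still between calls to the robot, and variables do not carry over. Pictures are saved under pics/ and viewed, at most 10 in all, crops included, and the job is handed in when it is done.

Besides the shell and the picture viewer there is one more tool, called in YAML: its name, and indented under it one key for each argument. move_arm: Moves the arm, as the interface text tells. Its arguments: {"type":"object","properties":{"increments":{"type":"array"}},"required":["increments"]}

```bash
mkdir -p pics
cat > h.py <<'E'
from rig import *
import numpy as np, cv2
def ray(c,xy):
    h,w=c["img"].shape[:2]
    p=np.array([[[xy[0]*w,xy[1]*h]]],float)
    u=cv2.undistortPoints(p,np.array(c["mtx"]),np.array(c["distortion"]))[0,0]
    d=np.array(c["rotation"])@np.array([u[0],u[1],1.]); return np.array(c["eye"]),d/np.linalg.norm(d)
def tri(rs):
    A=sum(np.eye(3)-np.outer(d,d) for e,d in rs);b=sum((np.eye(3)-np.outer(d,d))@e for e,d in rs)
    return np.linalg.solve(A,b)
def atz(r,z): e,d=r; return e+d*(z-e[2])/d[2]
E
python3 - <<'E'
from h import *
cs={n:capture(n) for n in("scene","top")}
for n,c in cs.items(): cv2.imwrite(f"pics/{n}0.png",c["img"][:,:,::-1])
s=read_state(); print({k:np.round(v,3).tolist() for k,v in s.items()})
print({k:v for k,v in globals().items() if k=='grip_point_offset'})
for l in["handle","thumb_plate","tray_knob","pad","stand","spool","cup","heatsink","driver"]:
    P={n:pinpoint(c,l) for n,c in cs.items()}
    for n in P:
        for q in P[n][:3]: print(l,n,np.round(q["confidence"],2),np.round(np.array(q["xy"])*[640,400],1), atz(ray(cs[n],q["xy"]),{"handle":.187,"thumb_plate":.121,"tray_knob":.054,"pad":.03}.get(l,0)).round(3))
    if all(P.values()): print("  tri",tri([ray(cs[n],P[n][0]["xy"]) for n in P]).round(4))
E
```

```text
{'time_s': 0.1, 'joint_positions': [-81.732, 30.271, 82.148, -0.0, 67.688, -10.228], 'qvel': [0.002, -0.156, -0.103, 0.005, -0.029, 0.063], 'tau': [-0.001, -44.099, -17.715, 0.064, 0.053, -0.0], 'position': [0.198, -0.592, 0.19], 'tcp_rot': [[0.948, 0.317, -0.0], [0.317, -0.948, 0.002], [0.0, -0.002, -1.0]], 'force': [-0.463, 0.284, -0.675], 'moment': [-0.026, 0.003, 0.011], 'grasp_force': 0.0, 'opening': 1.0}
{'grip_point_offset': 0.0187}
handle scene 0.86 [349.2 192.3] [0.465 0.073 0.187]
handle top 0.6 [275.7 217.7] [0.475 0.079 0.187]
  tri [0.4724 0.0792 0.1933]
thumb_plate scene 0.83 [364.8 240.1] [0.484 0.169 0.121]
thumb_plate top 0.83 [239.4 217.5] [0.482 0.167 0.121]
  tri [0.4821 0.1673 0.1187]
tray_knob scene 0.61 [293.9 198.7] [ 0.509 -0.144  0.054]
tray_knob top 0.65 [374.3 204.6] [ 0.521 -0.139  0.054]
tray_knob top 0.5 [200.9 218.1] [0.487 0.274 0.054]
  tri [ 0.5168 -0.1355  0.0624]
pad top 0.5 [289.3 194.6] [0.548 0.066 0.03 ]
stand scene 0.7 [343.5 252.3] [0.474 0.07  0.   ]
stand scene 0.6 [387.  253.2] [0.378 0.129 0.   ]
stand top 0.63 [284.6 226.2] [0.473 0.079 0.   ]
  tri [0.475  0.0766 0.0058]
spool scene 0.79 [245.1 187.1] [ 0.586 -0.355  0.   ]
spool scene 0.61 [393.6 311.5] [0.48  0.288 0.   ]
spool top 0.72 [201.5 218.3] [0.492 0.29  0.   ]
spool top 0.56 [457.6 179.4] [ 0.595 -0.361  0.   ]
  tri [0.5911 0.1528 0.3089]
cup scene 0.93 [310.1 322.9] [0.655 0.223 0.   ]
cup top 0.97 [228.  159.6] [ 0.644  0.229 -0.   ]
  tri [ 6.497e-01  2.258e-01 -6.000e-04]
heatsink scene 0.51 [385.2 255.6] [0.388 0.134 0.   ]
heatsink top 0.79 [267.  260.5] [0.388 0.121 0.   ]
  tri [ 0.3845  0.1248 -0.0091]
driver scene 0.46 [347.9 208.5] [ 0.36  -0.087  0.   ]
driver top 0.62 [348.6 268. ] [ 0.371 -0.081  0.   ]
  tri [ 0.3687 -0.0784  0.0088]
```

View pics/scene0.png

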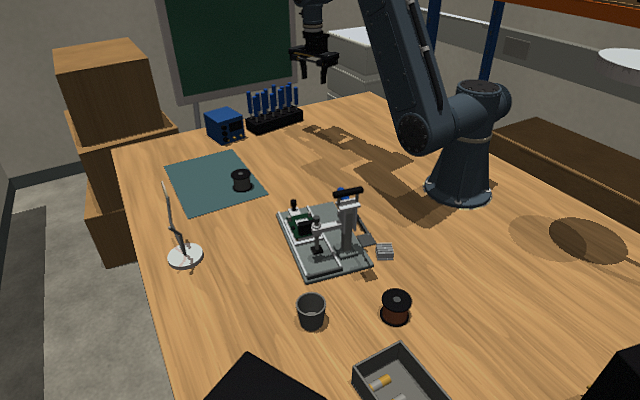

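View pics/top0.png

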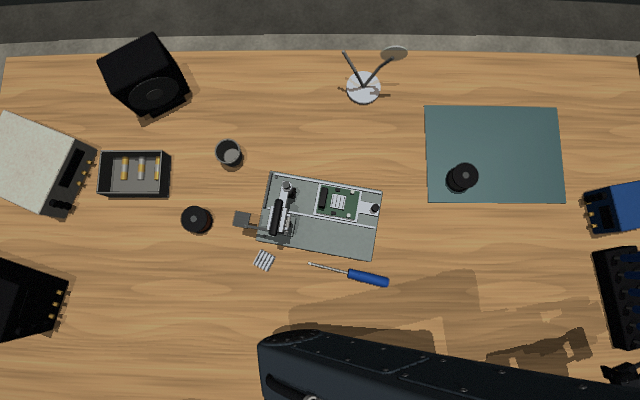

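The scene view shows the stand at about (330,235), tray out, head low. In the top view the handle is at (276,218), the thumb plate at (241,218) and the knob at (375,208). The stand is yawed about -9°. I'll zoom in for the base-plate corners.

Run:
```python
import cv2
a=cv2.imread("pics/top0.png")[160:280,225:395]
cv2.imwrite("pics/topc.png",cv2.resize(a,None,fx=4.5,fy=4.5,interpolation=cv2.INTER_CUBIC))
```

```text
(no output)
```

View pics/topc.png

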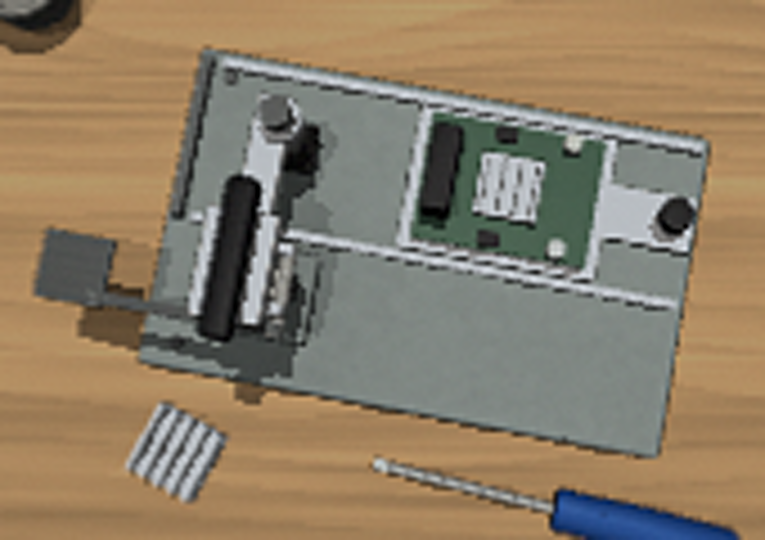

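The crop shows the plate corners at (207,50), (709,142), (658,457) and (142,360), the handle centre at (229,258), the thumb plate at (76,266) and the knob at (676,216). Next I'll fit the stand pose.

```bash
cat >> h.py <<'E'
def RZ(a): return np.array([[np.cos(a),-np.sin(a)],[np.sin(a),np.cos(a)]])
E
python3 - <<'E'
from h import *
from scipy.optimize import least_squares
c=capture("top")
pt=lambda u,v:[(225+(u+.5)/4.5)/640,(160+(v+.5)/4.5)/400]
obs=[((207,50),.012,(.130,.065)),((709,142),.012,(.130,-.225)),((658,457),.012,(-.05,-.225)),((142,360),.012,(-.05,.065))]
W=[(atz(ray(c,pt(*p)),z)[:2],q) for p,z,q in obs]
f=lambda v:np.concatenate([v[:2]+RZ(v[2])@np.array(q)-w for w,q in W])
r=least_squares(f,[.47,.08,-.15]);v=r.x
print(v[:2].round(4),np.degrees(v[2]).round(2),(r.fun*1000).round(1))
for n,p,z in(("handle",(229,258),.194),("thumb",(76,266),.121),("knob",(676,216),.054)):
    w=atz(ray(c,pt(*p)),z)[:2]; print(n,w.round(4),"stand:",(RZ(v[2]).T@(w-v[:2])).round(4))
for n,q in(("handle",(0,0)),("thumb",(-.012,.085)),("knob",(.078,-.205))): print(n,(v[:2]+RZ(v[2])@np.array(q)).round(4))
E
```

```text
[0.4736 0.0756] -10.26 [ 2.   2.   1.7 -2.9 -2.3 -1.6 -1.4  2.5]
handle [0.4746 0.0774] stand: [0.0007 0.0019]
thumb [0.4779 0.1611] stand: [-0.011   0.0848]
knob [ 0.5127 -0.1411] stand: [ 0.0771 -0.2063]
handle [0.4736 0.0756]
thumb [0.4769 0.1614]
knob [ 0.5138 -0.14  ]
```

move_arm:
  increments:
    - [[0, 0, -0.4], [0, 0, 0.048], 0]
    - [[0, 0, -0.4], [0, 0, 0.048], 0]
    - [[0, 0, -0.4], [0, 0, 0.048], 0]
    - [[0, 0, -0.4], [0, 0, 0.048], 0]
    - [[0, 0, -0.4], [0, 0, 0.048], 0]
    - [[0.5, -1, 0], [0, 0, 0], 0.4]
    - [[0.5, -1, 0], [0, 0, 0], 0.4]
    - [[0.5, -1, 0], [0, 0, 0], 0.4]
    - [[0.5, -1, 0], [0, 0, 0], 0.4]
    - [[0.5, -1, 0], [0, 0, 0], 0.4]
    - [[0.5, -1, 0], [0, 0, 0], 0.4]
    - [[0.5, -1, 0], [0, 0, 0], 0.4]
    - [[0.5, -1, 0], [0, 0, 0], 0.4]
    - [[0.5, -1, 0], [0, 0, 0], 0.4]
    - [[0.5, -1, 0], [0, 0, 0], 0.4]
    - [[0, -1, 0], [0, 0, 0], 0.4]
    - [[0, -1, 0], [0, 0, 0], 0.4]
    - [[0, -1, 0], [0, 0, 0], 0.4]
    - [[0, -1, 0], [0, 0, 0], 0.4]
    - [[0, -1, 0], [0, 0, 0], 0.4]

```text
time_s: 2.72
position: [0.4265, -0.1754, 0.2512]
tcp_rot: [[0.984, -0.179, 0.0], [-0.179, -0.984, -0.0], [0.0, 0.0, -1.0]]
force: [0.3, -0.3, 0.5]
opening: 0.604
grasp_force: 0.0
```

move_arm:
  increments:
    - [[0, -0.95, 0], [0, 0, 0], 0.4]
    - [[0, -0.95, 0], [0, 0, 0], 0.4]
    - [[0, -0.95, 0], [0, 0, 0], 0.4]
    - [[0, -0.95, 0], [0, 0, 0], 0.4]
    - [[0, -0.95, 0], [0, 0, 0], 0.4]
    - [[0, -0.95, 0], [0, 0, 0], 0.4]
    - [[0.06, -0.95, 0], [0, 0, 0], 0.4]
    - [[0, -0.95, 0], [0, 0, 0], 0.4]
    - [[0, -0.95, 0], [0, 0, 0], 0.4]
    - [[0, 0, 0], [0, 0, 0], 0.4]
    - [[0, 0, 0], [0, 0, 0], 0.4]

```text
time_s: 3.63
position: [0.4739, 0.0763, 0.2511]
tcp_rot: [[0.984, -0.176, 0.0], [-0.176, -0.984, -0.0], [0.0, 0.0, -1.0]]
force: [0.4, -0.5, -0.2]
opening: 0.602
grasp_force: 0.0
```

Run:
```python
from h import *
cs={n:capture(n) for n in("scene","top")}
print(read_state()["position"])
a=cs["top"]["img"][150:290,200:400]; b=cs["scene"]["img"][130:290,270:430]
cv2.imwrite("pics/b.png",np.hstack([cv2.resize(x,(400,400),interpolation=cv2.INTER_CUBIC) for x in(a,b)])[:,:,::-1])
```

```text
[0.47385092 0.07478649 0.25104349]
```

View pics/b.png

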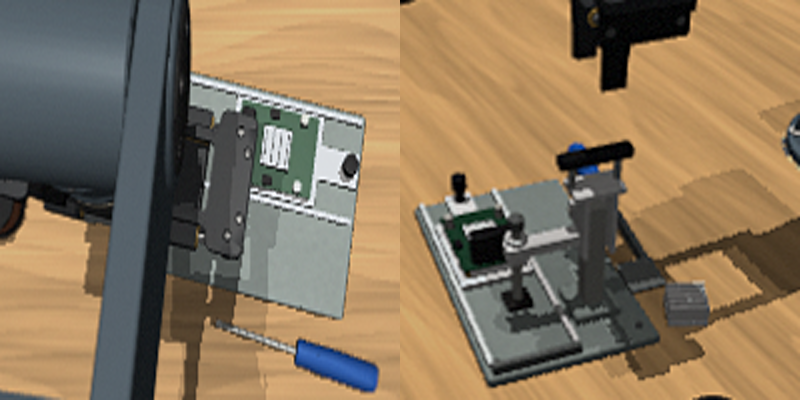

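The gripper is squarely above the handle (handle at (595,155) in the right panel). I'll descend and grip.

move_arm:
  increments:
    - [[0, 0, 0.7], [0, 0, 0], 0.4]
    - [[0, 0, 0.7], [0, 0, 0], 0.4]
    - [[0, 0, 0.5], [0, 0, 0], 0.4]
    - [[0, 0, 0.4], [0, 0, 0], 0.4]
    - [[0, 0, 0.4], [0, 0, 0], 0.4]
    - [[0, 0, 0], [0, 0, 0], 0.5]
    - [[0, 0, 0], [0, 0, 0], 1]
    - [[0, 0, 0], [0, 0, 0], 1]
    - [[0, 0, 0], [0, 0, 0], 1]
    - [[0, 0, 0], [0, 0, 0], 1]
    - [[0, 0, 0], [0, 0, 0], 1]
    - [[0, 0, 0], [0, 0, 0], 1]

```text
time_s: 4.73
position: [0.4752, 0.0788, 0.1708]
tcp_rot: [[0.983, -0.183, 0.004], [-0.183, -0.983, 0.008], [0.002, -0.008, -1.0]]
force: [1.7, 8.9, -0.3]
opening: 0.161
grasp_force: 30.1
```

move_arm:
  increments:
    - [[0.03, -0.08, 0], [0, 0, 0], 1]
    - [[0, 0, -0.1], [0, 0, 0], 1]
    - [[0, 0, -0.1], [0, 0, 0], 1]
    - [[0, 0, -0.1], [0, 0, 0], 1]
    - [[0, 0, -0.1], [0, 0, 0], 1]
    - [[0, 0, -0.1], [0, 0, 0], 1]
    - [[0, 0, -0.1], [0, 0, 0], 1]
    - [[0, 0, -0.1], [0, 0, 0], 1]
    - [[0, 0, -0.1], [0, 0, 0], 1]
    - [[0, 0, -0.1], [0, 0, 0], 1]
    - [[0, 0, 0], [0, 0, 0], 1]

```text
time_s: 5.65
position: [0.4758, 0.0774, 0.1977]
tcp_rot: [[0.984, -0.179, 0.001], [-0.179, -0.984, -0.0], [0.001, -0.0, -1.0]]
force: [-0.5, -1.4, 0.1]
opening: 0.004
grasp_force: 0.0
```

Run:
```python
from h import *
c=capture("scene")
q=pinpoint(c,"handle");print([(x["confidence"],np.array(x["xy"])*[640,400],atz(ray(c,x["xy"]),.187)) for x in q[:2]])
a=c["img"][150:270,290:410]
cv2.imwrite("pics/c.png",cv2.resize(a,(600,600),interpolation=cv2.INTER_CUBIC)[:,:,::-1])
```

```text
[(0.83, array([346.688, 191.4  ]), array([0.46839249, 0.06643492, 0.187     ]))]
```

View pics/c.png

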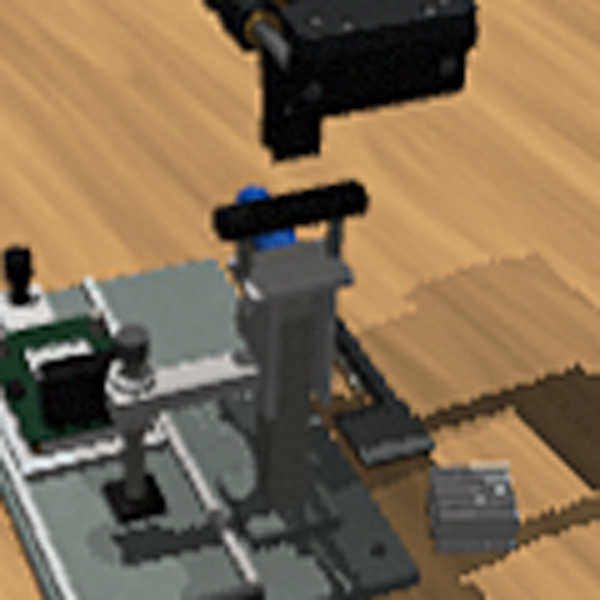

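The fingers slipped off the bar: the head is still low, with the handle at crop (290,208). The 14 mm opening suggests I gripped above the middle of a rounded bar. I'll re-grip lower.

move_arm:
  increments:
    - [[0, -0.04, 0], [0, 0, 0], 0.4]
    - [[0, 0, 0], [0, 0, 0], 0.4]
    - [[0, 0, 0], [0, 0, 0], 0.4]
    - [[0, 0, 0], [0, 0, 0], 0.4]
    - [[0, 0, 0.3], [0, 0, 0], 0.4]
    - [[0, 0, 0.3], [0, 0, 0], 0.4]
    - [[0, 0, 0.3], [0, 0, 0], 0.4]
    - [[0, 0, 0.25], [0, 0, 0], 0.4]
    - [[0, 0, 0], [0, 0, 0], 0.4]
    - [[0, 0, 0], [0, 0, 0], 0.4]

```text
time_s: 6.58
position: [0.4749, 0.0787, 0.1616]
tcp_rot: [[0.984, -0.179, -0.002], [-0.179, -0.984, 0.0], [-0.002, 0.0, -1.0]]
force: [0.2, -0.6, -0.2]
opening: 0.586
grasp_force: 0.0
```

move_arm:
  increments:
    - [[0, 0, 0], [0, 0, 0], 1]
    - [[0, 0, 0], [0, 0, 0], 1]
    - [[0, 0, 0], [0, 0, 0], 1]
    - [[0, 0, 0], [0, 0, 0], 1]
    - [[0, 0, 0], [0, 0, 0], 1]
    - [[0, 0, 0], [0, 0, 0], 1]
    - [[0, 0, -0.05], [0, 0, 0], 1]
    - [[0, 0, -0.05], [0, 0, 0], 1]

```text
time_s: 7.25
position: [0.4754, 0.0788, 0.1643]
tcp_rot: [[0.984, -0.179, -0.0], [-0.179, -0.984, 0.0], [-0.001, -0.0, -1.0]]
force: [4.9, -0.3, -16.6]
opening: 0.176
grasp_force: 30.0
```

move_arm:
  increments:
    - [[0, 0, -0.04], [0, 0, 0], 1]
    - [[0, 0, -0.04], [0, 0, 0], 1]
    - [[0, 0, -0.04], [0, 0, 0], 1]
    - [[0, 0, -0.04], [0, 0, 0], 1]
    - [[0, 0, -0.04], [0, 0, 0], 1]
    - [[0, 0, -0.04], [0, 0, 0], 1]

```text
time_s: 7.75
position: [0.4754, 0.0787, 0.1731]
tcp_rot: [[0.984, -0.179, -0.0], [-0.179, -0.984, 0.0], [-0.0, -0.0, -1.0]]
force: [3.6, 1.3, -10.7]
opening: 0.177
grasp_force: 30.0
```

move_arm:
  increments:
    - [[0, 0, -0.06], [0, 0, 0], 1]
    - [[0, 0, -0.06], [0, 0, 0], 1]
    - [[0, 0, -0.06], [0, 0, 0], 1]
    - [[0, 0, -0.06], [0, 0, 0], 1]
    - [[0, 0, -0.06], [0, 0, 0], 1]
    - [[0, 0, -0.06], [0, 0, 0], 1]

```text
time_s: 8.25
position: [0.4754, 0.0788, 0.184]
tcp_rot: [[0.984, -0.179, -0.0], [-0.179, -0.984, 0.0], [-0.0, -0.0, -1.0]]
force: [3.2, 0.2, -16.4]
opening: 0.182
grasp_force: 30.0
```

Run:
```python
from h import *
c=capture("scene")
for l,z in(("handle",.187),("thumb_plate",.121),("pad",.03)):
  q=pinpoint(c,l);print(l,[(x["confidence"],np.array(x["xy"])*[640,400]) for x in q[:2]])
c=capture("top")
for l,z in(("handle",.187),("thumb_plate",.121),("pad",.03)):
  q=pinpoint(c,l);print(l,[(x["confidence"],np.array(x["xy"])*[640,400]) for x in q[:2]])
```

```text
handle [(0.78, array([348.288, 185.   ]))]
thumb_plate [(0.77, array([368.128, 229.88 ])), (0.41, array([319.296, 243.8  ]))]
pad [(0.5, array([319.68, 247.8 ]))]
handle []
thumb_plate []
pad []
```

move_arm:
  increments:
    - [[0, 0, -0.07], [0, 0, 0], 1]
    - [[0, 0, -0.07], [0, 0, 0], 1]
    - [[0, 0, -0.07], [0, 0, 0], 1]
    - [[0, 0, -0.07], [0, 0, 0], 1]
    - [[0, 0, -0.07], [0, 0, 0], 1]
    - [[0, 0, -0.07], [0, 0, 0], 1]
    - [[0, 0, -0.07], [0, 0, 0], 1]
    - [[0, 0, -0.07], [0, 0, 0], 1]
    - [[0, 0, -0.07], [0, 0, 0], 1]
    - [[0, 0, -0.07], [0, 0, 0], 1]
    - [[0, 0, -0.07], [0, 0, 0], 1]
    - [[0, 0, -0.07], [0, 0, 0], 1]
    - [[0, 0, -0.07], [0, 0, 0], 1]
    - [[0, 0, -0.07], [0, 0, 0], 1]
    - [[0, 0, -0.07], [0, 0, 0], 1]
    - [[0, 0, 0], [0, 0, 0], 1]

```text
time_s: 9.98
position: [0.4754, 0.0787, 0.2161]
tcp_rot: [[0.984, -0.179, 0.0], [-0.179, -0.984, 0.0], [0.0, -0.0, -1.0]]
force: [1.1, 2.7, -7.8]
opening: 0.178
grasp_force: 30.0
```

Run:
```python
from h import *
c=capture("scene")
o=np.array([.4743,.0767]); R=RZ(np.radians(-10.26))
def px(q,z):
    p=np.array([*(o+R@np.array(q)),z]); Rc=np.array(c["rotation"]).T
    rv=cv2.Rodrigues(Rc)[0]; return cv2.projectPoints(p[None],rv,-Rc@np.array(c["eye"]),np.array(c["mtx"]),np.array(c["distortion"]))[0][0,0]
for l,q,z in(("handle",(0,0),.187),("thumb_plate",(-.012,.085),.121),("pad",(.078,0),.03)):
  print(l,[(x["confidence"],np.array(x["xy"])*[640,400]) for x in pinpoint(c,l)[:2]], [px(q,z+k).round(1).tolist() for k in(0,.02,.04,.05)])
print(read_state()["position"])
```

```text
handle [(0.75, array([349.376, 172.68 ]))] [[346.9, 194.3], [347.2, 187.0], [347.5, 179.6], [347.6, 175.8]]
thumb_plate [(0.68, array([367.616, 215.72 ]))] [[365.4, 237.4], [365.9, 230.6], [366.4, 223.5], [366.7, 219.9]]
pad [(0.58, array([318.72, 234.2 ]))] [[316.1, 252.4], [315.9, 246.3], [315.8, 240.2], [315.7, 237.1]]
[0.47544037 0.07870729 0.21602916]
```

move_arm:
  increments:
    - [[0, 0, 0], [0, 0, 0], 0.5]
    - [[0, 0, 0], [0, 0, 0], 0.4]
    - [[0, 0, 0], [0, 0, 0], 0.4]
    - [[0, 0, -0.6], [0, 0, 0], 0.4]
    - [[0, 0, -0.7], [0, 0, 0], 0.4]
    - [[0, 0, -0.7], [0, 0, 0], 0.4]
    - [[0.32, 1, 0], [0, 0, 0], 1]
    - [[0.32, 1, 0], [0, 0, 0], 1]
    - [[0.32, 1, 0], [0, 0, 0], 1]
    - [[0.32, 1, 0], [0, 0, 0], 1]
    - [[0.32, 1, 0], [0, 0, 0], 1]
    - [[0.32, 1, 0], [0, 0, 0], 1]
    - [[0.32, 1, 0], [0, 0, 0], 1]
    - [[0.32, 1, 0], [0, 0, 0], 1]
    - [[0, 0.37, 0], [0, 0, 0], 1]
    - [[0, 0, 0], [0.05, 0, 0], 1]
    - [[0, 0, 0], [0.05, 0, 0], 1]
    - [[0, 0, 0], [0.05, 0, 0], 1]
    - [[0, 0, 0], [0.05, 0, 0], 1]
    - [[0, 0, 0], [0, 0, 0], 1]

```text
time_s: 11.85
position: [0.5054, -0.1859, 0.2735]
tcp_rot: [[0.983, -0.169, 0.073], [-0.184, -0.897, 0.401], [-0.002, -0.408, -0.913]]
force: [-0.3, -0.1, -0.2]
opening: 0.007
grasp_force: 0.0
```

Run:
```python
from h import *
s=read_state();o=np.array([.4743,.0767]); R=RZ(np.radians(-10.26))
print((R.T@(s["position"][:2]-o)).round(4),s["position"][2])
cs={n:capture(n) for n in("scene","top")}
P={n:pinpoint(c,"tray_knob") for n,c in cs.items()}
for n in P: print(n,[(x["confidence"],atz(ray(cs[n],x["xy"]),.054).round(4)) for x in P[n][:2]])
print([(x["confidence"],np.array(x["xy"])*[640,400]) for x in pinpoint(cs["scene"],"thumb_plate")[:2]])
a=cs["top"]["img"][150:290,200:400]; b=cs["scene"]["img"][130:290,270:430]
cv2.imwrite("pics/d.png",np.hstack([cv2.resize(x,(400,400),interpolation=cv2.INTER_CUBIC) for x in(a,b)])[:,:,::-1])
```

```text
[ 0.0774 -0.2529] 0.27349692374436696
scene [(0.74, array([ 0.5105, -0.1364,  0.054 ]))]
top [(0.94, array([ 0.5189, -0.1365,  0.054 ]))]
[(0.59, array([368.704, 215.6  ]))]
```

View pics/d.png

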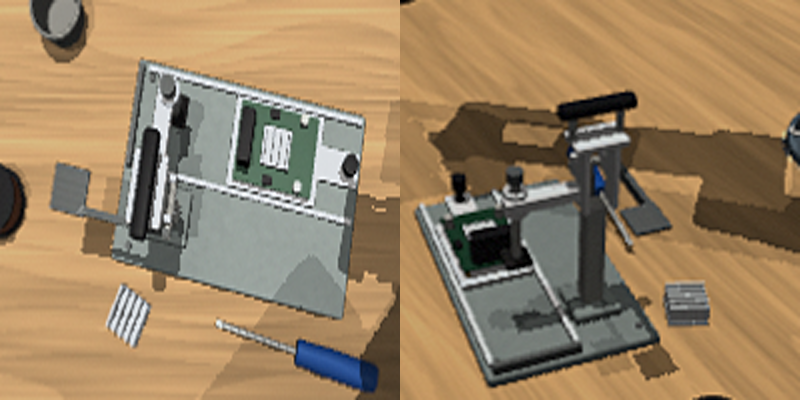

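The head is staying up at about 54 mm (thumb plate at (640,215) in the right panel), and the knob is clear at (350,165) in the left panel. I'll descend behind it.

move_arm:
  increments:
    - [[0, 0.352, 0.79], [0, 0, 0], 1]
    - [[0, 0.352, 0.79], [0, 0, 0], 1]
    - [[0, 0.352, 0.79], [0, 0, 0], 1]
    - [[0, 0.352, 0.79], [0, 0, 0], 1]
    - [[0, 0.352, 0.79], [0, 0, 0], 1]
    - [[0, 0.352, 0.79], [0, 0, 0], 1]
    - [[0, 0.352, 0.79], [0, 0, 0], 1]
    - [[0, 0.352, 0.79], [0, 0, 0], 1]
    - [[0, 0.352, 0.79], [0, 0, 0], 1]
    - [[0, 0, 0], [0, 0, 0], 1]

```text
time_s: 12.93
position: [0.5044, -0.1791, 0.0385]
tcp_rot: [[0.984, -0.163, 0.066], [-0.176, -0.898, 0.404], [-0.006, -0.409, -0.912]]
force: [-0.1, 0.3, -0.8]
opening: 0.008
grasp_force: 0.0
```

move_arm:
  increments:
    - [[0, -0.365, 0.16], [0, 0, 0], 1]
    - [[0, -0.365, 0.16], [0, 0, 0], 1]
    - [[0, -0.365, 0.16], [0, 0, 0], 1]
    - [[0, -0.365, 0.16], [0, 0, 0], 1]
    - [[0, -0.365, 0.16], [0, 0, 0], 1]
    - [[0, -0.365, 0.16], [0, 0, 0], 1]
    - [[0, -0.365, 0.16], [0, 0, 0], 1]
    - [[0, -0.365, 0.16], [0, 0, 0], 1]
    - [[0, -0.365, 0.16], [0, 0, 0], 1]
    - [[0, 0, 0], [0, 0, 0], 1]

```text
time_s: 13.77
position: [0.5248, -0.0733, 0.0423]
tcp_rot: [[0.984, -0.162, 0.07], [-0.176, -0.898, 0.402], [-0.002, -0.408, -0.913]]
force: [-0.4, 0.1, -1.1]
opening: 0.004
grasp_force: 0.0
```

Run:
```python
from h import *
s=read_state();o=np.array([.4743,.0767]); R=RZ(np.radians(-10.26))
print((R.T@(s["position"][:2]-o)).round(4),s["position"][2],s["force"])
c=capture("scene");P=pinpoint(c,"tray_knob")
for x in P[:3]:
  w=atz(ray(c,x["xy"]),.054); print(x["confidence"],w.round(4),(R.T@(w[:2]-o)).round(4))
cv2.imwrite("pics/e.png",cv2.resize(c["img"][130:290,270:430],(600,600),interpolation=cv2.INTER_CUBIC)[:,:,::-1])
```

```text
[ 0.0764 -0.1386] 0.042278507607032965 [-0.35712086  0.09143165 -1.05485378]
0.85 [ 0.504  -0.1494  0.054 ] [ 0.0695 -0.2172]
0.74 [0.5083 0.1154 0.054 ] [0.0266 0.0441]
```

View pics/e.png

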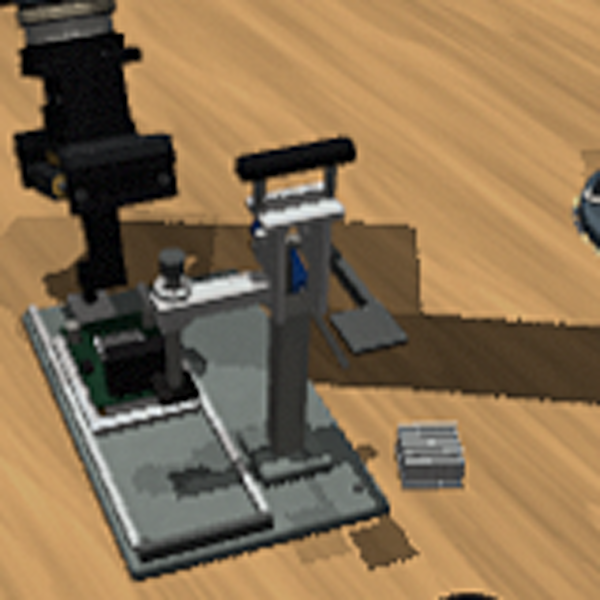

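```bash
cat >> h.py <<'E'
O=np.array([.4743,.0767]); R=RZ(np.radians(-10.26))
def px(c,q,z):
    p=np.array([*(O+R@np.array(q)),z]); Rc=np.array(c["rotation"]).T
    return cv2.projectPoints(p[None],cv2.Rodrigues(Rc)[0],-Rc@np.array(c["eye"]),np.array(c["mtx"]),np.array(c["distortion"]))[0][0,0]
E
python3 - <<'E'
from h import *
c=capture("scene"); t=capture("top")
f=lambda p:((p-[270,130])*600/160).round(0)
print("tcp",f(px(c,(.0764,-.1386),.042)),"knob out",f(px(c,(.078,-.206),.054)),"knob +40",f(px(c,(.078,-.166),.054)),"pad",f(px(c,(.078,0),.084)))
for l in("tray_knob","pad"):
  for x in pinpoint(t,l)[:2]:
    w=atz(ray(t,x["xy"]),.054)[:2]; print(l,x["confidence"],(R.T@(w-O)).round(4))
a=t["img"][150:290,200:400];cv2.imwrite("pics/f.png",cv2.resize(a,(800,560),interpolation=cv2.INTER_CUBIC)[:,:,::-1])
E
```

```text
tcp [114. 325.] knob out [ 86. 262.] knob +40 [100. 291.] pad [171. 397.]
```

View pics/f.png

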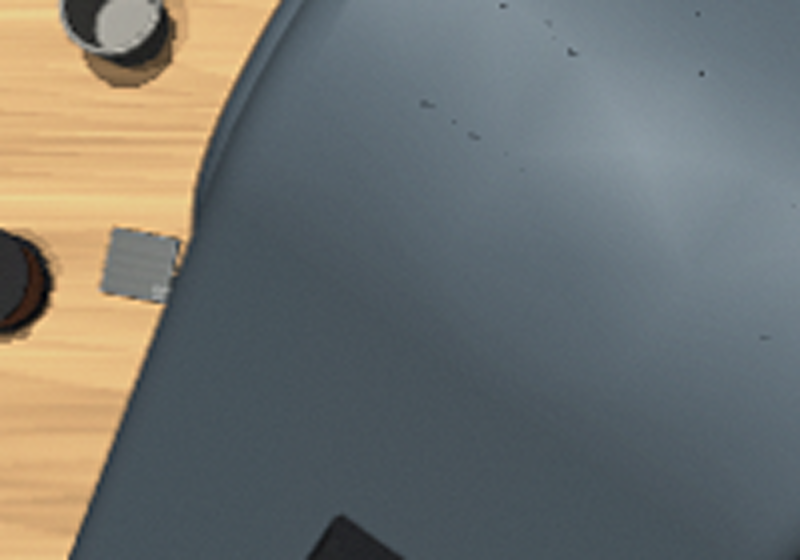

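The left panel of that view is blocked by the arm. I'll check numerically whether the tray moved by template matching against the first picture.

Run:
```python
from h import *
c=capture("scene")
g=cv2.cvtColor(c["img"],cv2.COLOR_RGB2GRAY); g0=cv2.imread("pics/scene0.png",0)
i0=cv2.imread("pics/scene0.png")[:,:,::-1].astype(int); i1=c["img"].astype(int)
def green(i):
    m=(i[...,1]>i[...,0]+12)&(i[...,1]>i[...,2]+3)&(i.max(2)<110)
    m[:190]=0;m[290:]=0;m[:,:275]=0;m[:,375:]=0
    y,x=np.nonzero(m);return len(x),x.min(),x.max(),y.min(),y.max(),x.mean().round(1),y.mean().round(1)
print(green(i0),green(i1))
for l in("tray","tray_knob","pad"):
  print(l,[(round(x["confidence"],2),(np.array(x["extent"])*[640,400,640,400]).round(0)) for x in search_frame(c,l)[:3]])
# expected board centre at tray 0 / 0.06 / 0.12
for t in(0,.03,.06,.09,.12): print(t,px(c,(.078,-.12+t),.035).round(1))
print(px(c,(.0764,-.1386),.042))
```

```text
(204, np.int64(286), np.int64(312), np.int64(213), np.int64(238), np.float64(298.0), np.float64(224.0)) (150, np.int64(286), np.int64(311), np.int64(214), np.int64(238), np.float64(296.5), np.float64(226.8))
tray [(0.57, array([282., 200., 320., 252.]))]
tray_knob [(0.95, array([287., 200., 321., 243.]))]
pad [(0.74, array([313., 198., 322., 243.]))]
0 [301.9 222.6]
0.03 [305.2 229.2]
0.06 [308.6 236.1]
0.09 [312.2 243.3]
0.12 [316.  250.9]
[300.3599466  216.57065998]
```

The tray has not moved. The closed fingertips sit about 15 mm above the nominal TCP, so they passed over the knob without force. I'll go back, get lower and push again.

move_arm:
  increments:
    - [[0, -0.08, -0.18], [0, 0, 0], 1]
    - [[0, 0.73, -0.325], [0, 0, 0], 1]
    - [[0, 0.73, -0.325], [0, 0, 0], 1]
    - [[0, 0.73, -0.325], [0, 0, 0], 1]
    - [[0, 0.73, -0.325], [0, 0, 0], 1]
    - [[0, 0.73, -0.325], [0, 0, 0], 1]
    - [[0, 0, 0], [0, 0, 0], 1]
    - [[0, 0.11, 0.24], [0, 0, 0], 1]
    - [[0, 0.11, 0.24], [0, 0, 0], 1]
    - [[0, 0.11, 0.24], [0, 0, 0], 1]
    - [[0, 0, 0], [0, 0, 0], 1]

```text
time_s: 15.18
position: [0.5027, -0.1922, 0.0225]
tcp_rot: [[0.984, -0.163, 0.069], [-0.177, -0.898, 0.403], [-0.004, -0.409, -0.913]]
force: [0.0, -0.1, 0.2]
opening: 0.007
grasp_force: 0.0
```

move_arm:
  increments:
    - [[0, -0.365, 0.17], [0, 0, 0], 1]
    - [[0, -0.365, 0.17], [0, 0, 0], 1]
    - [[0, -0.365, 0.17], [0, 0, 0], 1]
    - [[0, -0.365, 0.17], [0, 0, 0], 1]
    - [[0, -0.365, 0.17], [0, 0, 0], 1]

```text
time_s: 15.6
position: [0.5149, -0.1337, 0.0237]
tcp_rot: [[0.984, -0.162, 0.072], [-0.177, -0.899, 0.399], [0.0, -0.406, -0.914]]
force: [-2.9, -3.2, 6.2]
opening: 0.008
grasp_force: 3.2
```

```bash
cat >> h.py <<'E'
def st(): 
    s=read_state(); print(s["time_s"],(R.T@(s["position"][:2]-O)).round(4),round(s["position"][2],4),np.round(s["force"],1))
E
python3 - <<'E'
from h import *
st();c=capture("scene")
for l in("tray","tray_knob"):
  print(l,[(round(x["confidence"],2),(np.array(x["extent"])*[640,400,640,400]).round(0)) for x in search_frame(c,l)[:3]])
i=c["img"].astype(int);m=(i[...,1]>i[...,0]+12)&(i[...,1]>i[...,2]+3)&(i.max(2)<110);m[:190]=0;m[290:]=0;m[:,:275]=0;m[:,375:]=0
y,x=np.nonzero(m);print(len(x),x.min(),x.max(),y.min(),y.max(),x.mean(),y.mean())
cv2.imwrite("pics/g.png",cv2.resize(c["img"][150:270,260:380],(600,600),interpolation=cv2.INTER_CUBIC)[:,:,::-1])
E
```

```text
15.6 [ 0.0774 -0.1998] 0.0237 [-2.9 -3.2  6.2]
tray [(0.55, array([286., 201., 322., 249.]))]
tray_knob [(0.7, array([288., 200., 322., 246.])), (0.28, array([345., 200., 363., 228.]))]
203 286 312 214 239 298.30541871921184 224.9113300492611
```

View pics/g.png

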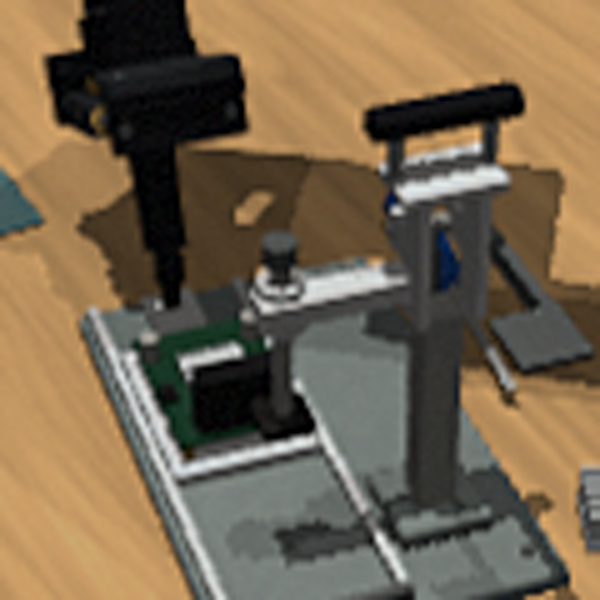

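The fingertip (165,260) is now right at the knob (168,285), and contact has started. I'll continue slightly higher and check.

move_arm:
  increments:
    - [[0, -0.38, 0.12], [0, 0, 0], 1]
    - [[0, -0.38, 0.12], [0, 0, 0], 1]
    - [[0, -0.365, 0.16], [0, 0, 0], 1]

```text
time_s: 16.0
position: [0.5222, -0.1006, 0.0264]
tcp_rot: [[0.984, -0.164, 0.075], [-0.18, -0.9, 0.398], [0.002, -0.405, -0.914]]
force: [-0.1, -3.7, 2.6]
opening: 0.006
grasp_force: 1.9
```

```bash
cat >> h.py <<'E'
def gr(c):
    i=c["img"].astype(int);m=(i[...,1]>i[...,0]+12)&(i[...,1]>i[...,2]+3)&(i.max(2)<110);m[:190]=0;m[290:]=0;m[:,:275]=0;m[:,375:]=0
    y,x=np.nonzero(m);print(len(x),x.min(),x.max(),y.min(),y.max(),x.mean(),y.mean())
E
python3 - <<'E'
from h import *
st();gr(capture("scene"))
E
```

```text
16.0 [ 0.0787 -0.1659] 0.0264 [-0.1 -3.7  2.6]
235 289 324 220 245 302.9617021276596 232.52340425531915
```

Tray is moving with the finger now.

move_arm:
  increments:
    - [[0, -0.37, 0.16], [0, 0, 0], 1]
    - [[0, -0.37, 0.16], [0, 0, 0], 1]
    - [[0, -0.37, 0.16], [0, 0, 0], 1]
    - [[0, -0.37, 0.16], [0, 0, 0], 1]
    - [[0, -0.37, 0.16], [0, 0, 0], 1]
    - [[0, -0.37, 0.16], [0, 0, 0], 1]
    - [[0, -0.25, 0.11], [0, 0, 0], 1]

```text
time_s: 16.63
position: [0.5357, -0.0188, 0.0268]
tcp_rot: [[0.984, -0.163, 0.072], [-0.178, -0.899, 0.4], [-0.0, -0.407, -0.913]]
force: [-1.0, -3.7, 3.1]
opening: 0.007
grasp_force: 1.8
```

Run:
```python
from h import *
st();gr(capture("scene"))
```

```text
16.6333 [ 0.0774 -0.0831] 0.0268 [-1.  -3.7  3.1]
317 298 335 238 267 314.0473186119874 251.94321766561515
```

move_arm:
  increments:
    - [[0, -0.1, 0.044], [0, 0, 0], 1]
    - [[0, -0.1, 0.044], [0, 0, 0], 1]
    - [[0, -0.05, 0.022], [0, 0, 0], 1]

```text
time_s: 16.93
position: [0.5365, -0.0148, 0.0267]
tcp_rot: [[0.984, -0.161, 0.072], [-0.176, -0.901, 0.396], [0.001, -0.402, -0.916]]
force: [-6.5, -13.9, 9.6]
opening: 0.008
grasp_force: 7.4
```

move_arm:
  increments:
    - [[0, -0.06, 0.026], [0, 0, 0], 1]
    - [[0, 0, 0], [0, 0, 0], 1]
    - [[0, 0, 0], [0, 0, 0], 1]
    - [[0, 0, 0], [0, 0, 0], 1]

```text
time_s: 17.27
position: [0.5375, -0.0132, 0.0273]
tcp_rot: [[0.984, -0.163, 0.074], [-0.179, -0.9, 0.397], [0.002, -0.403, -0.915]]
force: [-4.8, -9.7, 9.5]
opening: 0.005
grasp_force: 7.0
```

Run:
```python
from h import *
st();c=capture("scene");gr(c)
P=pinpoint(c,"thumb_plate");print([(x["confidence"],np.array(x["xy"])*[640,400]) for x in P[:2]])
P=pinpoint(c,"tray_knob");print([(x["confidence"],np.array(x["xy"])*[640,400]) for x in P[:2]])
```

```text
17.2667 [ 0.0782 -0.0772] 0.0273 [-4.8 -9.7  9.5]
316 298 336 239 268 314.6392405063291 253.11075949367088
[(0.86, array([366.784, 217.   ]))]
[(0.77, array([305.92, 224.2 ])), (0.69, array([243.712, 185.32 ]))]
```

move_arm:
  increments:
    - [[0, 0.37, -0.16], [0, 0, 0], 1]
    - [[0, 0.37, -0.16], [0, 0, 0], 1]
    - [[0, 0.37, -0.16], [0, 0, 0], 1]
    - [[0, -0.4, -0.91], [0, 0, 0], 1]
    - [[0, -0.4, -0.91], [0, 0, 0], 1]
    - [[0, -0.4, -0.91], [0, 0, 0], 1]
    - [[0, -0.4, -0.91], [0, 0, 0], 1]
    - [[0, -0.4, -0.91], [0, 0, 0], 1]
    - [[0, -0.4, -0.91], [0, 0, 0], 1]
    - [[0, -0.4, -0.91], [0, 0, 0], 1]
    - [[0, -0.4, -0.91], [0, 0, 0], 1]
    - [[0, -0.4, -0.91], [0, 0, 0], 1]
    - [[0, -0.4, -0.91], [0, 0, 0], 1]
    - [[0, 0, 0], [-0.05, 0, 0], 1]
    - [[0, 0, 0], [-0.05, 0, 0], 1]
    - [[0, 0, 0], [-0.05, 0, 0], 1]
    - [[0, 0, 0], [-0.05, 0, 0], 1]
    - [[0, 0, 0], [-0.05, 0, 0], 1]
    - [[0, 0, 0], [-0.05, 0, 0], 1]
    - [[0, 0, 0], [-0.05, 0, 0], 1]

```text
time_s: 19.08
position: [0.5307, -0.0483, 0.3253]
tcp_rot: [[0.984, -0.171, -0.056], [-0.18, -0.934, -0.309], [0.001, 0.314, -0.95]]
force: [-0.3, 0.2, -0.7]
opening: 0.004
grasp_force: 0.0
```

move_arm:
  increments:
    - [[0, 0, 0], [-0.05, 0, 0], 1]
    - [[-0.5, -0.94, -0.42], [0, 0, 0], 1]
    - [[-0.5, -0.94, -0.42], [0, 0, 0], 1]
    - [[-0.5, -0.94, -0.42], [0, 0, 0], 1]
    - [[-0.5, -0.94, -0.42], [0, 0, 0], 1]
    - [[-0.5, -0.94, -0.42], [0, 0, 0], 1]
    - [[-0.5, -0.94, -0.42], [0, 0, 0], 1]
    - [[0, 0, 0], [0, 0, 0], 1]
    - [[0, 0, 0], [0, 0, 0], 1]

```text
time_s: 19.83
position: [0.4748, 0.1516, 0.3243]
tcp_rot: [[0.984, -0.16, -0.073], [-0.176, -0.899, -0.401], [-0.002, 0.408, -0.913]]
force: [0.3, -0.3, 0.9]
opening: 0.008
grasp_force: 0.0
```

Run:
```python
from h import *
st();c=capture("scene");gr(c);t=capture("top");print(read_state()["tcp_rot"])
for l in("thumb_plate","handle","tray_knob"):
  a=[pinpoint(k,l) for k in(c,t)]
  print(l,[(x["confidence"],(np.array(x["xy"])*[640,400]).round(1)) for k in a for x in k[:1]], tri([ray(k,q[0]["xy"]) for k,q in zip((c,t),a)]).round(4) if all(a) else "")
cv2.imwrite("pics/h.png",cv2.resize(c["img"][110:280,270:440],(600,600),interpolation=cv2.INTER_CUBIC)[:,:,::-1])
```

```text
19.8333 [-0.0129  0.0738] 0.3243 [ 0.3 -0.3  0.9]
318 298 336 238 268 314.2987421383648 252.5691823899371
[[ 0.98374758 -0.16353533 -0.07414099]
 [-0.179554   -0.89831239 -0.40099278]
 [-0.00102529  0.40778799 -0.91307606]]
thumb_plate [(0.87, array([366.5, 217.7])), (0.82, array([233.7, 214.6]))] [0.4812 0.1659 0.1807]
handle [(0.72, array([347.8, 169.6])), (0.79, array([270.6, 216.1]))] [0.4728 0.0788 0.2535]
tray_knob [(0.72, array([306.2, 223.9])), (0.61, array([323. , 198.2]))] [ 0.5354 -0.017   0.0593]
```

move_arm:
  increments:
    - [[0, 0.24, 0.11], [0, 0, 0], 1]
    - [[0, -0.31, 0.7], [0, 0, 0], 1]
    - [[0, -0.31, 0.7], [0, 0, 0], 1]
    - [[0, -0.31, 0.7], [0, 0, 0], 1]
    - [[0, -0.31, 0.7], [0, 0, 0], 1]
    - [[0, -0.31, 0.7], [0, 0, 0], 1]
    - [[0, -0.31, 0.7], [0, 0, 0], 1]
    - [[0, 0, 0], [0, 0, 0], 1]
    - [[0, 0, 0], [0, 0, 0], 1]

```text
time_s: 20.98
position: [0.4731, 0.1418, 0.1866]
tcp_rot: [[0.984, -0.163, -0.075], [-0.179, -0.898, -0.401], [-0.002, 0.408, -0.913]]
force: [-0.1, 1.1, 0.5]
opening: 0.004
grasp_force: 0.0
```

Run:
```python
from h import *
st();c=capture("scene")
cv2.imwrite("pics/i.png",cv2.resize(c["img"][130:250,310:430],(600,600),interpolation=cv2.INTER_CUBIC)[:,:,::-1])
```

```text
20.9833 [-0.0128  0.0639] 0.1866 [-0.1  1.1  0.5]
```

View pics/i.png

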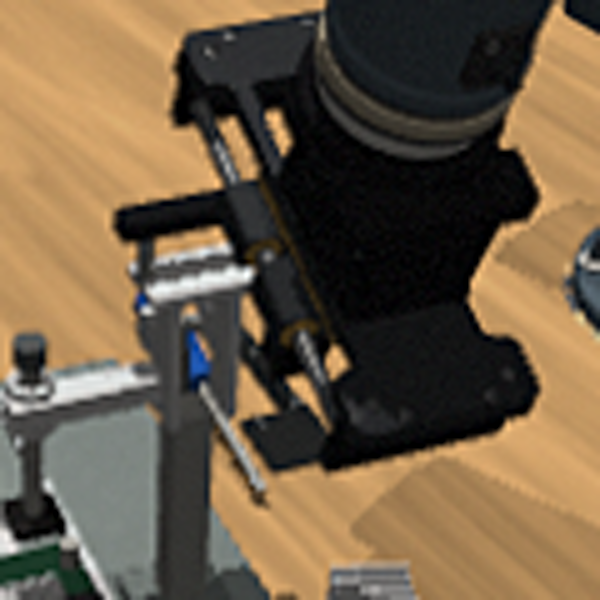

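No contact yet: the finger is behind the plate at (290,435), but the body's long axis lies near the handle. I'll tilt 12° more for clearance, then feel down.

move_arm:
  increments:
    - [[0, 0, 0], [-0.05, 0, 0], 1]
    - [[0, 0, 0], [-0.05, 0, 0], 1]
    - [[0, -0.059, 0.081], [0, 0, 0], 1]
    - [[0, -0.059, 0.081], [0, 0, 0], 1]
    - [[0, 0, 0], [0, 0, 0], 1]

```text
time_s: 21.45
position: [0.4739, 0.1427, 0.1815]
tcp_rot: [[0.984, -0.145, -0.104], [-0.179, -0.797, -0.577], [0.001, 0.587, -0.81]]
force: [0.2, -0.4, 0.3]
opening: 0.003
grasp_force: 0.0
```

move_arm:
  increments:
    - [[0, -0.059, 0.081], [0, 0, 0], 1]
    - [[0, -0.059, 0.081], [0, 0, 0], 1]
    - [[0, 0, 0], [0, 0, 0], 1]

```text
time_s: 21.7
position: [0.4736, 0.1421, 0.1753]
tcp_rot: [[0.984, -0.146, -0.106], [-0.18, -0.796, -0.578], [0.0, 0.587, -0.809]]
force: [0.0, -0.1, -0.3]
opening: 0.001
grasp_force: 0.0
```

move_arm:
  increments:
    - [[0, -0.059, 0.081], [0, 0, 0], 1]
    - [[0, -0.059, 0.081], [0, 0, 0], 1]
    - [[0, 0, 0], [0, 0, 0], 1]

```text
time_s: 21.95
position: [0.4734, 0.1425, 0.1686]
tcp_rot: [[0.984, -0.144, -0.106], [-0.179, -0.796, -0.578], [-0.001, 0.588, -0.809]]
force: [-0.4, 0.1, -0.8]
opening: 0.005
grasp_force: 0.0
```

move_arm:
  increments:
    - [[0, -0.059, 0.081], [0, 0, 0], 1]
    - [[0, -0.059, 0.081], [0, 0, 0], 1]
    - [[0, 0, 0], [0, 0, 0], 1]

```text
time_s: 22.2
position: [0.4737, 0.1427, 0.1625]
tcp_rot: [[0.984, -0.144, -0.105], [-0.179, -0.796, -0.579], [-0.001, 0.588, -0.809]]
force: [0.6, -0.5, -0.2]
opening: 0.004
grasp_force: 0.5
```

move_arm:
  increments:
    - [[0, -0.059, 0.081], [0, 0, 0], 1]
    - [[0, -0.059, 0.081], [0, 0, 0], 1]
    - [[0, 0, 0], [0, 0, 0], 1]

```text
time_s: 22.45
position: [0.4738, 0.1428, 0.1565]
tcp_rot: [[0.984, -0.144, -0.105], [-0.179, -0.796, -0.578], [-0.0, 0.588, -0.809]]
force: [1.1, 1.4, 0.7]
opening: 0.007
grasp_force: 0.6
```

Run:
```python
from h import *
st();c=capture("scene")
for l in("thumb_plate","handle","pad"): print(l,[(x["confidence"],(np.array(x["xy"])*[640,400]).round(1)) for x in pinpoint(c,l)[:2]])
```

```text
22.45 [-0.0123  0.065 ] 0.1565 [1.1 1.4 0.7]
thumb_plate [(0.41, array([370. , 219.1]))]
handle [(0.84, array([347.7, 173.5]))]
pad [(0.66, array([316.9, 237.6]))]
```

move_arm:
  increments:
    - [[0, -0.059, 0.081], [0, 0, 0], 1]
    - [[0, -0.059, 0.081], [0, 0, 0], 1]
    - [[0, 0, 0], [0, 0, 0], 1]

```text
time_s: 22.9
position: [0.4738, 0.1427, 0.1505]
tcp_rot: [[0.984, -0.144, -0.105], [-0.179, -0.796, -0.578], [-0.0, 0.588, -0.809]]
force: [0.8, 1.4, 1.2]
opening: 0.009
grasp_force: 0.8
```

move_arm:
  increments:
    - [[0, -0.059, 0.081], [0, 0, 0], 1]
    - [[0, -0.04, 0.054], [0, 0, 0], 1]
    - [[0, 0, 0], [0, 0, 0], 1]

```text
time_s: 23.15
position: [0.4737, 0.1424, 0.1457]
tcp_rot: [[0.984, -0.144, -0.106], [-0.179, -0.795, -0.579], [-0.0, 0.589, -0.808]]
force: [0.3, -0.3, 2.2]
opening: 0.006
grasp_force: 0.9
```

move_arm:
  increments:
    - [[0, -0.04, 0.054], [0, 0, 0], 1]
    - [[0, -0.04, 0.054], [0, 0, 0], 1]
    - [[0, 0, 0], [0, 0, 0], 1]

```text
time_s: 23.4
position: [0.4738, 0.1427, 0.1417]
tcp_rot: [[0.984, -0.144, -0.105], [-0.179, -0.796, -0.579], [-0.0, 0.588, -0.809]]
force: [-0.4, -0.8, 2.1]
opening: 0.007
grasp_force: 1.0
```

Run:
```python
from h import *
st();c=capture("scene")
for l in("thumb_plate","handle","pad"): print(l,[(x["confidence"],(np.array(x["xy"])*[640,400]).round(1)) for x in pinpoint(c,l)[:2]])
```

```text
23.4 [-0.0123  0.0649] 0.1417 [-0.4 -0.8  2.1]
thumb_plate [(0.49, array([368.8, 224.7]))]
handle [(0.81, array([349.3, 170.6]))]
pad [(0.68, array([317.8, 235. ]))]
```

move_arm:
  increments:
    - [[0, -0.04, 0.054], [0, 0, 0], 1]
    - [[0, -0.04, 0.054], [0, 0, 0], 1]
    - [[0, -0.04, 0.054], [0, 0, 0], 1]

```text
time_s: 23.85
position: [0.4739, 0.1428, 0.1361]
tcp_rot: [[0.984, -0.145, -0.105], [-0.179, -0.796, -0.579], [0.0, 0.588, -0.809]]
force: [-0.4, -1.2, 3.7]
opening: 0.006
grasp_force: 1.9
```

move_arm:
  increments:
    - [[0, -0.04, 0.054], [0, 0, 0], 1]
    - [[0, -0.04, 0.054], [0, 0, 0], 1]
    - [[0, -0.04, 0.054], [0, 0, 0], 1]
    - [[0, -0.04, 0.054], [0, 0, 0], 1]

```text
time_s: 24.18
position: [0.4739, 0.1429, 0.1277]
tcp_rot: [[0.984, -0.145, -0.105], [-0.179, -0.796, -0.579], [0.0, 0.588, -0.809]]
force: [0.4, -0.6, 3.4]
opening: 0.002
grasp_force: 1.8
```

Run:
```python
from h import *
st();c=capture("scene")
for l in("thumb_plate","handle","pad"): print(l,[(x["confidence"],(np.array(x["xy"])*[640,400]).round(1)) for x in pinpoint(c,l)[:2]])
```

```text
24.1833 [-0.0122  0.065 ] 0.1277 [ 0.4 -0.6  3.4]
thumb_plate [(0.62, array([367.1, 224.7])), (0.39, array([244.6, 186.7]))]
handle [(0.8, array([348.6, 174.7]))]
pad [(0.66, array([319.6, 243.2]))]
```

move_arm:
  increments:
    - [[0, -0.04, 0.054], [0, 0, 0], 1]
    - [[0, -0.04, 0.054], [0, 0, 0], 1]
    - [[0, -0.04, 0.054], [0, 0, 0], 1]
    - [[0, -0.04, 0.054], [0, 0, 0], 1]
    - [[0, -0.04, 0.054], [0, 0, 0], 1]

```text
time_s: 24.8
position: [0.4738, 0.1431, 0.1176]
tcp_rot: [[0.984, -0.145, -0.105], [-0.179, -0.796, -0.578], [0.0, 0.588, -0.809]]
force: [-0.4, -1.0, 4.4]
opening: 0.002
grasp_force: 1.9
```

move_arm:
  increments:
    - [[0, -0.04, 0.054], [0, 0, 0], 1]
    - [[0, -0.04, 0.054], [0, 0, 0], 1]
    - [[0, -0.04, 0.054], [0, 0, 0], 1]
    - [[0, -0.04, 0.054], [0, 0, 0], 1]

```text
time_s: 25.13
position: [0.4739, 0.1431, 0.1095]
tcp_rot: [[0.984, -0.145, -0.105], [-0.179, -0.796, -0.578], [-0.0, 0.588, -0.809]]
force: [-0.3, -0.9, 4.5]
opening: 0.005
grasp_force: 1.9
```

Run:
```python
from h import *
st();c=capture("scene")
for l in("thumb_plate","handle","pad"): print(l,[(x["confidence"],(np.array(x["xy"])*[640,400]).round(1)) for x in pinpoint(c,l)[:2]])
```

```text
25.1333 [-0.0123  0.0653] 0.1095 [-0.3 -0.9  4.5]
thumb_plate [(0.65, array([367.9, 234.9]))]
handle [(0.77, array([347.2, 185.3]))]
pad [(0.63, array([318.2, 244.9]))]
```

move_arm:
  increments:
    - [[0, -0.02, 0.027], [0, 0, 0], 1]
    - [[0, -0.02, 0.027], [0, 0, 0], 1]
    - [[0, -0.02, 0.027], [0, 0, 0], 1]

```text
time_s: 25.58
position: [0.4739, 0.1432, 0.1068]
tcp_rot: [[0.984, -0.145, -0.105], [-0.179, -0.796, -0.578], [0.0, 0.588, -0.809]]
force: [-0.1, -0.8, 4.3]
opening: 0.006
grasp_force: 1.9
```

move_arm:
  increments:
    - [[0, -0.02, 0.027], [0, 0, 0], 1]
    - [[0, -0.02, 0.027], [0, 0, 0], 1]

```text
time_s: 25.75
position: [0.4739, 0.1431, 0.1047]
tcp_rot: [[0.984, -0.145, -0.105], [-0.179, -0.796, -0.578], [0.0, 0.588, -0.809]]
force: [-0.0, 0.5, 3.7]
opening: 0.005
grasp_force: 1.9
```

move_arm:
  increments:
    - [[0, -0.02, 0.027], [0, 0, 0], 1]
    - [[0, -0.02, 0.027], [0, 0, 0], 1]

```text
time_s: 25.92
position: [0.4739, 0.1432, 0.1026]
tcp_rot: [[0.984, -0.145, -0.105], [-0.179, -0.796, -0.578], [-0.0, 0.588, -0.809]]
force: [-0.1, -0.6, 3.5]
opening: 0.007
grasp_force: 1.9
```

move_arm:
  increments:
    - [[0, -0.02, 0.027], [0, 0, 0], 1]
    - [[0, -0.02, 0.027], [0, 0, 0], 1]

```text
time_s: 26.08
position: [0.4739, 0.1432, 0.1005]
tcp_rot: [[0.984, -0.145, -0.105], [-0.179, -0.796, -0.578], [-0.0, 0.588, -0.809]]
force: [-0.7, -1.3, 4.3]
opening: 0.004
grasp_force: 1.8
```

move_arm:
  increments:
    - [[0, -0.02, 0.027], [0, 0, 0], 1]

```text
time_s: 26.17
position: [0.4738, 0.1432, 0.0995]
tcp_rot: [[0.984, -0.145, -0.105], [-0.179, -0.796, -0.578], [-0.0, 0.588, -0.809]]
force: [0.2, -1.6, 3.8]
opening: 0.003
grasp_force: 1.8
```

move_arm:
  increments:
    - [[0, -0.02, 0.027], [0, 0, 0], 1]

```text
time_s: 26.25
position: [0.4739, 0.1432, 0.0985]
tcp_rot: [[0.984, -0.145, -0.105], [-0.179, -0.796, -0.578], [-0.0, 0.588, -0.809]]
force: [0.8, -1.7, 4.2]
opening: 0.005
grasp_force: 1.8
```

move_arm:
  increments:
    - [[0, -0.02, 0.027], [0, 0, 0], 1]

```text
time_s: 26.33
position: [0.4739, 0.1432, 0.0975]
tcp_rot: [[0.984, -0.145, -0.105], [-0.179, -0.796, -0.578], [-0.0, 0.588, -0.809]]
force: [-0.4, -1.0, 3.3]
opening: 0.003
grasp_force: 1.8
```

move_arm:
  increments:
    - [[0, -0.02, 0.027], [0, 0, 0], 1]

```text
time_s: 26.42
position: [0.4739, 0.1432, 0.0965]
tcp_rot: [[0.984, -0.145, -0.105], [-0.179, -0.796, -0.578], [-0.0, 0.588, -0.809]]
force: [0.8, -1.3, 4.0]
opening: 0.003
grasp_force: 1.8
```

move_arm:
  increments:
    - [[0, -0.02, 0.027], [0, 0, 0], 1]

```text
time_s: 26.5
position: [0.4739, 0.1432, 0.0955]
tcp_rot: [[0.984, -0.145, -0.105], [-0.179, -0.796, -0.578], [-0.0, 0.588, -0.809]]
force: [0.1, -1.2, 3.5]
opening: 0.011
grasp_force: 1.8
```

move_arm:
  increments:
    - [[0, -0.02, 0.027], [0, 0, 0], 1]

```text
time_s: 26.58
position: [0.4739, 0.1432, 0.0945]
tcp_rot: [[0.984, -0.145, -0.105], [-0.179, -0.796, -0.578], [-0.0, 0.588, -0.809]]
force: [0.7, -1.8, 4.2]
opening: 0.005
grasp_force: 1.8
```

move_arm:
  increments:
    - [[0, -0.02, 0.027], [0, 0, 0], 1]

```text
time_s: 26.67
position: [0.4739, 0.1432, 0.0935]
tcp_rot: [[0.984, -0.145, -0.105], [-0.179, -0.796, -0.578], [-0.0, 0.588, -0.809]]
force: [-0.4, -1.1, 3.6]
opening: 0.008
grasp_force: 1.8
```

move_arm:
  increments:
    - [[0, -0.02, 0.027], [0, 0, 0], 1]

```text
time_s: 26.75
position: [0.4739, 0.1432, 0.0925]
tcp_rot: [[0.984, -0.145, -0.105], [-0.179, -0.796, -0.578], [-0.0, 0.588, -0.809]]
force: [-0.7, -1.0, 4.3]
opening: 0.003
grasp_force: 1.8
```

move_arm:
  increments:
    - [[0, -0.02, 0.027], [0, 0, 0], 1]

```text
time_s: 26.83
position: [0.4739, 0.1432, 0.0915]
tcp_rot: [[0.984, -0.145, -0.105], [-0.179, -0.796, -0.578], [-0.0, 0.588, -0.809]]
force: [0.5, -1.4, 2.8]
opening: 0.005
grasp_force: 1.8
```

Run:
```python
from h import *
st();c=capture("scene")
for l in("thumb_plate","handle","pad"): print(l,[(x["confidence"],(np.array(x["xy"])*[640,400]).round(1)) for x in pinpoint(c,l)[:2]])
```

```text
26.8333 [-0.0123  0.0654] 0.0915 [ 0.5 -1.4  2.8]
thumb_plate [(0.5, array([364.1, 239.9])), (0.37, array([348. , 193.3]))]
handle [(0.84, array([348.8, 192.1]))]
pad [(0.61, array([320.7, 250.9]))]
```

move_arm:
  increments:
    - [[0, -0.02, 0.027], [0, 0, 0], 1]

```text
time_s: 27.12
position: [0.4739, 0.1434, 0.0906]
tcp_rot: [[0.984, -0.145, -0.105], [-0.179, -0.796, -0.578], [0.0, 0.588, -0.809]]
force: [-1.0, -0.4, 3.6]
opening: 0.003
grasp_force: 1.9
```

move_arm:
  increments:
    - [[0, -0.02, 0.027], [0, 0, 0], 1]

```text
time_s: 27.2
position: [0.4739, 0.1434, 0.0896]
tcp_rot: [[0.984, -0.145, -0.105], [-0.179, -0.796, -0.578], [0.0, 0.588, -0.809]]
force: [1.1, -0.3, 5.7]
opening: 0.007
grasp_force: 2.5
```

move_arm:
  increments:
    - [[0, -0.02, 0.027], [0, 0, 0], 1]

```text
time_s: 27.28
position: [0.4739, 0.1433, 0.0888]
tcp_rot: [[0.984, -0.145, -0.105], [-0.179, -0.796, -0.579], [0.0, 0.588, -0.809]]
force: [-0.2, -0.1, 6.2]
opening: 0.006
grasp_force: 3.4
```

move_arm:
  increments:
    - [[0, 0, 0], [0, 0, 0], 1]

```text
time_s: 27.37
position: [0.4739, 0.1433, 0.0889]
tcp_rot: [[0.984, -0.145, -0.105], [-0.179, -0.796, -0.579], [0.0, 0.588, -0.809]]
force: [-1.1, -0.3, 6.8]
opening: 0.005
grasp_force: 2.8
```

move_arm:
  increments:
    - [[0, -0.02, 0.027], [0, 0, 0], 1]

```text
time_s: 27.45
position: [0.4739, 0.1433, 0.0882]
tcp_rot: [[0.984, -0.145, -0.105], [-0.179, -0.795, -0.579], [0.0, 0.588, -0.809]]
force: [-1.1, 1.0, 8.4]
opening: 0.002
grasp_force: 4.1
```

move_arm:
  increments:
    - [[0, -0.01, 0.013], [0, 0, 0], 1]

```text
time_s: 27.53
position: [0.4739, 0.1433, 0.0879]
tcp_rot: [[0.984, -0.145, -0.105], [-0.179, -0.795, -0.579], [0.0, 0.589, -0.808]]
force: [-1.0, 0.0, 9.2]
opening: -0.0
grasp_force: 4.5
```

move_arm:
  increments:
    - [[0, -0.01, 0.013], [0, 0, 0], 1]

```text
time_s: 27.62
position: [0.474, 0.1433, 0.0876]
tcp_rot: [[0.984, -0.145, -0.105], [-0.179, -0.795, -0.579], [0.001, 0.589, -0.808]]
force: [-0.3, 0.6, 10.2]
opening: 0.007
grasp_force: 4.8
```

move_arm:
  increments:
    - [[0, 0.06, -0.08], [0, 0, 0], 1]
    - [[0, 0.12, -0.16], [0, 0, 0], 1]
    - [[0, 0.2, -0.27], [0, 0, 0], 1]
    - [[0, 0.2, -0.27], [0, 0, 0], 1]
    - [[0, 0.2, -0.27], [0, 0, 0], 1]
    - [[0, 0.4, -0.54], [0, 0, 0], 1]
    - [[0, 0.59, -0.81], [0, 0, 0], 1]
    - [[0, 0.59, -0.81], [0, 0, 0], 1]
    - [[0, 0.59, -0.81], [0, 0, 0], 1]
    - [[0, 0.59, -0.81], [0, 0, 0], 1]
    - [[0, 0, 0], [0, 0, 0], 1]
    - [[0, 0, 0], [0, 0, 0], 1]

```text
time_s: 28.62
position: [0.4746, 0.1432, 0.2685]
tcp_rot: [[0.984, -0.148, -0.101], [-0.179, -0.798, -0.576], [0.005, 0.585, -0.811]]
force: [-0.1, -0.9, 0.1]
opening: 0.009
grasp_force: 0.0
```

Run:
```python
from h import *
st();c=capture("scene");t=capture("top")
for l in("thumb_plate","handle","pad","tray_knob","spool","cup","heatsink"): print(l,[(round(x["confidence"],2),(np.array(x["xy"])*[640,400]).round(1)) for k in(c,t) for x in pinpoint(k,l)[:2]])
```

```text
28.6167 [-0.0115  0.0655] 0.2685 [-0.1 -0.9  0.1]
thumb_plate [(0.64, array([364. , 237.7])), (0.64, array([239.5, 219.6]))]
handle [(0.96, array([349.4, 191.8])), (0.74, array([277.7, 216.8])), (0.53, array([457. , 177.3]))]
pad [(0.53, array([320. , 251.1])), (0.63, array([290.5, 193.2])), (0.35, array([285.2, 226.2]))]
tray_knob [(0.84, array([304.7, 221.7])), (0.54, array([366.7, 239.8])), (0.78, array([325.8, 198.5]))]
spool [(0.87, array([394.7, 310.5])), (0.58, array([243. , 187.4])), (0.87, array([459. , 177.4])), (0.52, array([198.3, 219. ]))]
cup [(0.6, array([309.5, 321.9])), (0.91, array([229.7, 158.7]))]
heatsink [(0.85, array([382.9, 254.9])), (0.78, array([267.9, 258.8]))]
```

```bash
python3 -c "
from rig import *
print(hand_in())"
```

```text
the job is handed in; nothing more can be done
None
```

I handed the job in with the tray home, the pad bearing on the heat spreader at an estimated 6 N (about 2 mm in), the pawl let go, the arm clear and the spools, cup and heatsink where they were; the driver was not rechecked at the end and no verdict came back.

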